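# Pack the soldering kit into its fitted foam tiles

### The job

Put the soldering kit away: lay the blue-capped screwdriver, the yellow flux syringe and the red side cutters, and stand the solder spool, each in the foam tile whose cut-out fits it, the right way round, fully down on the yellow floor of its pocket. Leave the red-capped screwdriver and the dark syringe where they lie; they are not part of the kit.

Things in the scene. Friction and masses are not known exactly. Their poses are not given: they have to be found in the camera images.
- driver_centre (a point): Precision screwdriver with BLUE cap, black handle, lying; 128 mm long; handle 14 wide, 15 high, 75 long; thin 50 mm blade along -y. Point: centre of the handle (near the balance point), 7.5 mm above the underside. y along the tool, handle end +y; x across; z up. Grip 14 mm across x. 30 g.
- syringe_centre (a point): Flux syringe, pale YELLOW barrel, lying; 115 mm long; barrel 16 wide, 17 high, from 32 mm to -y to 44 mm to +y of this point; the thin nozzle points to -y, the plunger to +y. Point: on the barrel's axis, 8.5 mm above the underside. y along it, x across, z up. Grip 16 mm across x. 20 g.
- cutters_centre (a point): Side cutters with RED grips, lying flat; 112 mm long, 40 wide over the grips, 10 high; the jaws point to -y, the grips to +y. Point: midway between the grips, 18 mm to +y of the tool's middle, 5 mm above the underside. y along the tool, x across, z up. Grip 40 mm across both grips, along x. 75 g.
- spool_centre (a point): Solder wire spool with BLUE flanges, standing upright; 55 mm diameter, 50 mm high. Point: its centre, 25 mm above the underside; z up. Grip 55 mm across the flanges, from any side. 280 g.
- tile_driver: Foam tile 90x160x15 mm, long slim pocket, wide for the handle, narrow for the blade. Charcoal on yellow, fixed. Origin mid-underside, z up, y along it. Pocket floor at z 5 mm, foam top at 15; room round the driver 4 mm at the floor, 8 at the top. Driver's point belongs at x 0, y +23.5, z 12.5 mm, axes parallel (blade to -y). There a floor-deep finger channel, 50 mm wide, open at both sides, crosses it along x.
- tile_syringe: Foam tile 90x160x15 mm, pocket wide at the barrel, thin at the nozzle, middling at the plunger. Charcoal on yellow, fixed. Origin mid-underside, z up, y along it. Pocket floor at z 5 mm, foam top at 15; room round the syringe 4 mm at the floor, 8 at the top. Syringe's point belongs at x 0, y -14, z 13.5 mm, axes parallel (nozzle to -y). There a floor-deep finger channel, 50 mm wide, open at both sides, crosses it along x.
- tile_cutters: Foam tile 90x160x15 mm, broad pocket, dark shadow of the cutters on its floor. Charcoal on yellow, fixed. Origin mid-underside, z up, y along it. Pocket floor at z 5 mm, foam top at 15; room round the cutters 4 mm at the floor, 8 at the top. Cutters' point belongs at x 0, y +18, z 10 mm, axes parallel (jaws to -y). There a floor-deep finger channel, 50 mm wide, open at both sides, crosses it along x.
- tile_spool: Foam tile 90x90x15 mm, round pocket in the middle. Charcoal on yellow, fixed. Origin mid-underside, z up. Pocket floor at z 5 mm, foam top at 15; room round the spool 4 mm at the floor, 8 at the top. The spool stands in it upright, any turn, its centre over the origin at z 30 mm. 
- red_driver_centre (a point): Precision screwdriver with a RED cap, lying, 153 mm long, handle 13 mm high: not of this kit, stays where it lies. Point: centre of its handle, 6.5 mm above the underside.
- dark_syringe_centre (a point): Flux syringe with a dark barrel and red stripe, lying, 115 mm long, 17 mm high: not of this kit, stays where it lies. Point: on the barrel's axis, 8.5 mm above the underside.
Not all that is in view belongs to the job. Of the things that look like the part that bears spool_centre, the larger one is meant.

How it is judged:
At the end, for the whole second after the job is handed in: Each tool lies flat (0.12 rad) on its own tile's pocket floor (height within 3.5 mm), right way round (0.25 rad), within 10 mm across and 12 mm along; the spool stands within 10 mm of its pocket's middle; all released and still. Red-capped driver and dark syringe moved under 25 mm (z of driver_centre in the frame of tile_driver between 0.009 and 0.016 m and angle between each of driver_centre, syringe_centre, cutters_centre, spool_centre's own z axis and vertical below 0.12 rad and x of driver_centre in the frame of tile_driver between -0.01 and 0.01 m and y of driver_centre in the frame of tile_driver between 0.0115 and 0.0355 m and angle between the y axis of driver_centre and the y axis of tile_driver, either way round below 0.25 rad and y of tile_driver in the frame of driver_centre below -0.004 m and linear speed of each of driver, syringe, cutters, spool below 0.02 m/s and z of syringe_centre in the frame of tile_syringe between 0.01 and 0.017 m and x of syringe_centre in the frame of tile_syringe between -0.01 and 0.01 m and y of syringe_centre in the frame of tile_syringe between -0.026 and -0.002 m and angle between the y axis of syringe_centre and the y axis of tile_syringe, either way round below 0.25 rad and y of tile_syringe in the frame of syringe_centre above 0.004 m and z of cutters_centre in the frame of tile_cutters between 0.0065 and 0.0135 m and x of cutters_centre in the frame of tile_cutters between -0.01 and 0.01 m and y of cutters_centre in the frame of tile_cutters between 0.006 and 0.03 m and angle between the y axis of cutters_centre and the y axis of tile_cutters, either way round below 0.25 rad and y of tile_cutters in the frame of cutters_centre below -0.004 m and z of spool_centre in the frame of tile_spool between 0.0265 and 0.0335 m and horizontal distance between spool_centre and tile_spool below 0.01 m and distance of each of red_driver_centre, dark_syringe_centre from where it was at the start of the episode below 0.025 m); the robot touches nothing.
It also fails if it takes over 109 s, if anything falls off the work surface, if the arm or the gripper's body presses on something with over 40 N, if the wrist force passes 120 N, or if a joint passes its speed limit or range.

### The arm

A 7-joint arm with a two-finger parallel gripper is mounted at the origin on a cart in front of the work surface, level with it; the furniture and walls round the work are solid. World frame = base frame: x ahead of the robot, y to its left, z up, the work surface at z = 0. Lengths are in m, angles in rad, forces in N, time in s.
With the tool pointing down it reaches from about 0.425 to 0.925 m from the base axis. Payload 6.8 kg.
Tool frame: the origin (TCP) lies between the finger pads; the fingertips stand 19 mm ahead of it and the grasp point (between the pads) is the TCP; z points along the fingers, y is the line along which they close (so a half turn about z gives the same grasp; the last joint's range is limited). The gripper opens to 88 mm and grips with 3 to 60 N. Pads are 20 mm wide; open, the fingers measure 115 mm over their backs; the gripper's body (75 mm by 178 mm) begins 61 mm behind the grasp point.
Start: joints at [1.059, 0.477, 0.022, 1.555, -0.011, 1.109, -0.083], TCP at [0.265, -0.621, 0.242] pointing down, gripper open.
Joint ranges: [-2.96, 2.96], [-0.34, 2.1], [-1.41, 1.46], [0.24, 2.44], [-1.37, 4.51], [0.17, 1.92], [-2.96, 2.96]. Speed limits (rad/s): [2.39, 2.39, 3.14, 3.14, 3.14, 3.14, 3.14].

### API

Orientations are given as a unit quaternion [w, x, y, z].
In Python, from plant import get_state, get_image, camera_info, finish_job gives the robot as it stands. The module is installed in compiled form; this text tells all that it offers.
- The arm moves only by the tool carry_out, never from a script. Its argument "rows" is a list of rows, each a list of 5 numbers: the shift along the world's x, y, z in mm, then the turn about the world's z in degrees, then the opening, from -1 (shut) to 1 (fully open). A call has 1 to 20 rows; each row shifts and turns the commanded pose from where the row before left it; what a row does not reach is not made up. A row lasts 1/12 s, in which the tool goes at most 41.7 mm and 7.16 degrees, less where a joint would pass 70% of its speed; a pose out of reach is approached as far as the arm can. A call with a gripper value outside its range is refused whole. The fingers move at their own pace and stop on an object; "force" is the grip in N (left out, the last holds). Time passes only in rows, so rows that do not move let the fingers close. It gives the time, the measured TCP pose, the force, the opening and the grip force at its end, in the units of the state.
- get_state(): the state, without advancing time (a new reading comes with each control period).
- get_image(name): name is "scene" or "top"; returns (picture, depth): 400x640x3 uint8, red, green, blue; 400x640 float32, m along the optical axis (not along the pixel's ray), 0 where there is no reading.
- camera_info(name): a dict with "K" (3x3 intrinsics, pixels), "R" (3x3) and "t" (3): a world point X has camera coordinates R X + t. Camera axes: x right, y down, z forward; pixel columns grow to the right and rows downward; lengths in m; the calibration is good to about 2 mm. A picture is of the moment at which its call begins. camera_info takes no time and is no camera call.
- finish_job(): hands the job in; it is judged then, once.
The state is a dict: "time_s": time; "q": joint angles; "joint_vel": joint speeds; "joint_torque": joint torques, N m; "tool_pos": TCP position; "tool_rot": TCP orientation; "force": force on the tool from outside, world axes, zero at the start; "wrist_torque": the same for the moment, N m; "finger_gap": finger opening in m; "gripper_force": force on a finger pad.
Only numpy, scipy, OpenCV 4.12 (cv2) and the standard library are available. Lean on these libraries where they do the work, as an engineer would, in place of code of your own. Each camera call takes 0.05 s, during which the arm holds its last target. There are 200 camera calls.

## Working session

There is one attempt and no reset: what is moved stays moved. The work goes in short steps, Python scripts to look and compute and a tool call to move; the robot and the scene stay as the last step left them, time stands still between calls to the robot, and variables do not carry over. Pictures are saved under pics/ and viewed, at most 14 in all, crops included, and the job is handed in when it is done.

Besides the shell and the picture viewer there is one more tool, called after ">>>" as name([rows], argument=value, ...), one row to a line, values as JSON. carry_out: Moves the arm, as the interface text tells. Its arguments: {"type":"object","properties":{"rows":{"type":"array","items":{"type":"array","items":{"type":"number"}}},"force":{"type":"number"}},"required":["rows"]}

```bash
mkdir -p pics; python3 - <<'E'
from plant import *
import cv2,numpy as np
for n in("top","scene"):
    p,d=get_image(n); cv2.imwrite(f"pics/{n}0.png",p[:,:,::-1]); np.save(f"{n}0.npy",d); i=camera_info(n); print(n,i)
print(get_state())
E
```

```text
top {'K': array([[377.98482972,   0.        , 314.93590173],
       [  0.        , 377.98482972, 198.44562289],
       [  0.        ,   0.        ,   1.        ]]), 'R': array([[-0.02551676, -0.99964504,  0.00766032],
       [-0.99734115,  0.02493322, -0.06847601],
       [ 0.0682607 , -0.00938724, -0.99762335]]), 't': array([0.03716554, 0.53362723, 1.22054501])}
scene {'K': array([[409.49263234,   0.        , 320.67428995],
       [  0.        , 409.49263234, 205.34211314],
       [  0.        ,   0.        ,   1.        ]]), 'R': array([[-0.8525881 , -0.52253932, -0.00679708],
       [-0.22232539,  0.37446115, -0.90019457],
       [ 0.4729323 , -0.76598401, -0.43543488]]), 't': array([0.48421609, 0.15932625, 0.96425094])}
{'time_s': 0.1, 'q': array([ 1.05887998,  0.47773463,  0.02234178,  1.55630614, -0.0114949 ,
        1.10927036, -0.08308885]), 'joint_vel': array([ 0.00136436, -0.0021106 , -0.00082219, -0.00353078,  0.00024362,
        0.00049027, -0.00063859]), 'joint_torque': array([ 3.72218230e-03, -5.84089637e+01,  1.53936692e+00, -2.73313630e+01,
       -5.43120853e-02,  1.30748836e-02,  4.13938460e-05]), 'tool_pos': array([ 0.26503033, -0.62026543,  0.24078697]), 'tool_rot': array([-7.64821270e-04,  9.79681909e-01,  2.00556040e-01, -2.17490435e-04]), 'force': array([-0.85490045, -0.65091426, -0.79226827]), 'wrist_torque': array([-0.02061405, -0.0119316 , -0.00055832]), 'gripper_force': 0.0, 'finger_gap': 0.08775592034716485}
```

View pics/top0.png

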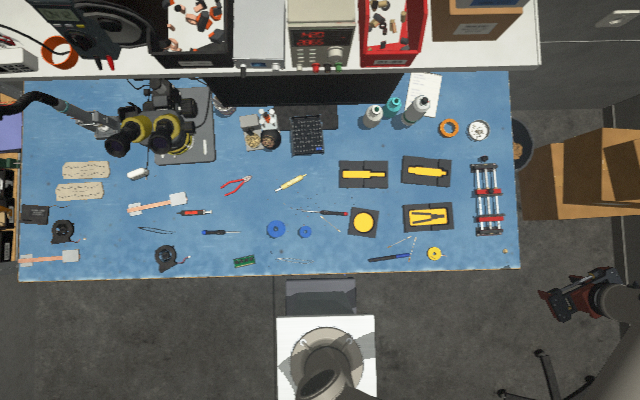

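View pics/scene0.png

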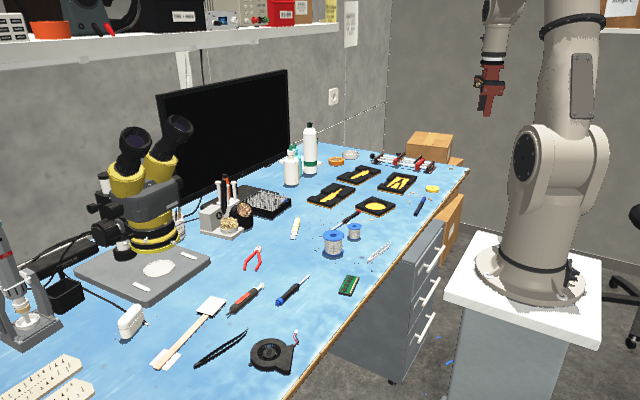

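The top view shows the tools at about (190–350, 175–240) and the tiles at (363,174), (426,170), (428,217) and (363,222). I'll enlarge that area to tell similar things apart.

```bash
python3 - <<'E'
import cv2,numpy as np
p=cv2.imread("pics/top0.png")
a=cv2.resize(p[165:265,120:320],None,fx=4,fy=4,interpolation=cv2.INTER_CUBIC)
b=cv2.resize(p[150:265,320:520],None,fx=4,fy=4,interpolation=cv2.INTER_CUBIC)
cv2.imwrite("pics/ca.png",a);cv2.imwrite("pics/cb.png",b)
E
```

```text
(no output)
```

View pics/ca.png

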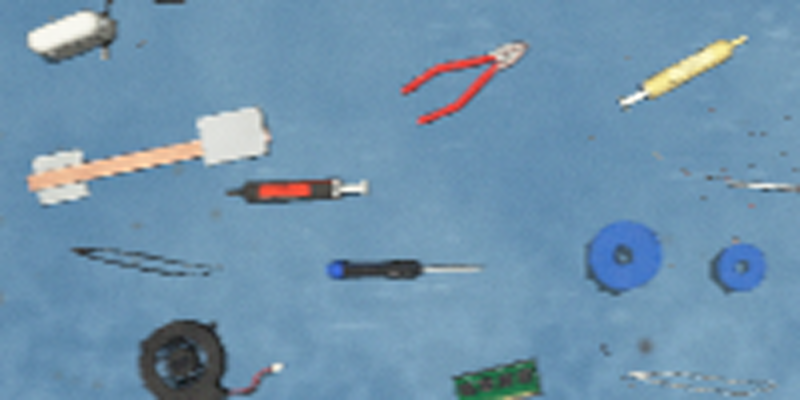

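View pics/cb.png

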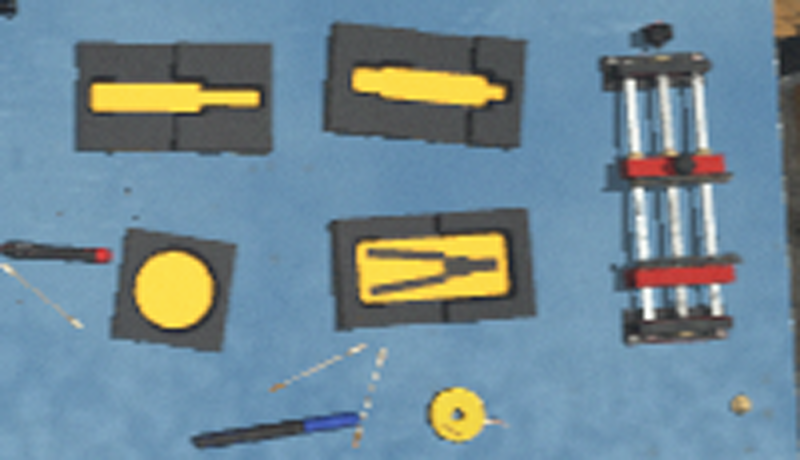

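Similar things:
- **Blue spools:** (276,229) and (305,232). The larger one, at (276,229), is meant.
- **Drivers:** (220,232) has the blue cap, so it's the one. (335,212) has a red cap, and (390,257) is a pen.
- **Syringes:** (291,182) is yellow, so it's the one. (194,212) is dark with a red stripe.
- **Cutters:** the only red pair is at (235,184).

The four tiles' +y axes all point roughly to the image's left. The narrow pocket ends and the channel edges agree with that.

```bash
cat > h.py <<'E'
import cv2,numpy as np
from plant import get_image,camera_info,get_state
I=camera_info("top");K,R,t=I["K"],np.array(I["R"]),np.array(I["t"])
C=-R.T@t
def ray(uv,z):
    uv=np.atleast_2d(uv).astype(float)
    d=np.c_[uv,np.ones(len(uv))]@np.linalg.inv(K).T@R
    return (C+d*((z-C[2])/d[:,2])[:,None])[:,:2]
def cloud(d):
    v,u=np.mgrid[:400,:640]
    c=np.dstack([u,v,np.ones_like(u)])@np.linalg.inv(K).T*d[...,None]
    return (c-t)@R
def axis(P):
    m=P.mean(0);w,V=np.linalg.eigh(np.cov((P-m).T));a=V[:,1]
    if a[1]<0:a=-a
    q=(P-m)@a; return m,np.degrees(np.arctan2(-a[0],a[1])),q.min(),q.max(),a  # angle of tool y from world y, ccw
E
cat > m.py <<'E'
from h import *
p=cv2.imread("pics/top0.png")[:,:,::-1].astype(int);X=cloud(np.load("top0.npy"))
print("C",C)
def box(u0,v0,u1,v1):
    m=np.zeros((400,640),bool);m[v0:v1,u0:u1]=1;return m
r,g,b=p[...,0],p[...,1],p[...,2];z=X[...,2]
def rep(n,m,h):
    v,u=np.nonzero(m);P=ray(np.c_[u,v],h);c,a,lo,hi,ax=axis(P)
    print(n,m.sum(),"mean",(c*1e3).round(1),"ang",a.round(1),"ext",(lo*1e3).round(),(hi*1e3).round(),"mid",((c+ax*(lo+hi)/2)*1e3).round(1),"zmed",(np.median(z[m])*1e3).round(1))
B=box(200,225,242,240);rep("driver dark+cap",B&((b<70)&(g<70)|((b>150)&(r<90)&(b-g>70))),.0075);rep(" whole",B&((b<70)|((r>110)&(g>110))|((b>150)&(b-g>70))),.0075)
B=box(270,170,310,195);rep("syr barrel",B&(r-b>30),.0085);rep(" whole",B&(r>120),.0085)
B=box(215,172,255,200);rep("cut red",B&(r-g>70),.005);rep(" whole",B&(r>110),.005)
B=box(262,215,290,242);rep("spool",B&(b-r>110)&(z>.04),.05)
for n,B in(("t_driver",box(335,155,392,192)),("t_syr",box(398,150,456,190)),("t_cut",box(398,198,460,236)),("t_spool",box(345,204,382,240))):
    m=B&(z>.011)&(z<.022)&(np.abs(r-b)<25)&(r<110)
    q=cv2.minAreaRect((X[m][:,:2]*1e3).astype(np.float32));print(n,m.sum(),"z",np.median(z[m]).round(4),q)
    m=B&(r-b>90);v,u=np.nonzero(m);q=cv2.minAreaRect((ray(np.c_[u,v],.005)*1e3).astype(np.float32));print("  yellow",q)
for n,B in(("red",box(310,205,352,220)),("dark",box(174,205,214,218)),("small spool",box(292,220,316,242))):
    m=B&(z>.006);print(n,(X[m].min(0)*1e3).round(),(X[m].max(0)*1e3).round())
print("table z",np.median(z[245:255,320:345]))
E
python3 m.py
```

```text
C [0.44984148 0.03530485 1.25390016]
driver dark+cap 56 mean [433.5 356.7] ang 0.9 ext -32.0 40.0 mid [433.4 360.5] zmed 11.9
 whole 534 mean [432.1 332. ] ang -1.2 ext -63.0 71.0 mid [432.2 336. ] zmed 2.0
syr barrel 121 mean [593.7  97.2] ang 27.0 ext -49.0 42.0 mid [595.3  94.1] zmed 14.5
 whole 168 mean [591.8 102.1] ang 27.1 ext -57.0 60.0 mid [591.1 103.6] zmed 12.7
cut red 88 mean [585.2 293.1] ang 24.5 ext -38.0 42.0 mid [584.5 294.6] zmed 8.2
 whole 406 mean [597.5 303.5] ang 12.4 ext -84.0 61.0 mid [600.  292.1] zmed 3.1
spool 184 mean [440.4 150.9] ang -85.3 ext -25.0 26.0 mid [441.1 150.9] zmed 49.4
t_driver 631 z 0.0142 ((611.83837890625, -137.46231079101562), (159.87152099609375, 87.48342895507812), 88.54764556884766)
  yellow ((612.8294067382812, -140.22457885742188), (136.77740478515625, 20.118804931640625), 88.5936050415039)
t_syr 619 z 0.0141 ((617.5899047851562, -346.3625183105469), (161.3944854736328, 90.20843505859375), 83.3654556274414)
  yellow ((617.4491577148438, -350.8345642089844), (124.61805725097656, 25.302087783813477), 83.36866760253906)
t_cut 442 z 0.014 ((465.66827392578125, -346.42034912109375), (89.11487579345703, 160.83258056640625), 2.0978755950927734)
  yellow ((465.87493896484375, -347.86279296875), (50.665653228759766, 123.88224792480469), 2.120830774307251)
t_spool 369 z 0.014 ((453.3261413574219, -131.84715270996094), (90.28623962402344, 89.54449462890625), 79.55604553222656)
  yellow ((454.5806884765625, -117.83406829833984), (90.96969604492188, 60.202392578125), 85.8271484375)
red [450. -94.   6.] [ 509.   41. 1254.]
dark [450.  35.   6.] [ 525.  488. 1254.]
small spool [403.  37.   6.] [462.  92.  41.]
table z 0.0007914119403348019
```

```bash
cat > m2.py <<'E'
from h import *
p=cv2.imread("pics/top0.png").astype(np.float32);X=cloud(np.load("top0.npy"))
L=cv2.cvtColor(p/255,cv2.COLOR_BGR2Lab)
for n,(u0,v0,u1,v1),h in(("driver",(197,225,246,240),.0075),("syr",(270,170,312,196),.0085),("cut",(214,172,258,202),.005)):
    s=L[v0:v1,u0:u1];d=np.linalg.norm(s-np.median(s.reshape(-1,3),0),axis=2)
    m=(d>14).astype(np.uint8);k,l,st,_=cv2.connectedComponentsWithStats(m);m=l==1+st[1:,4].argmax()
    v,u=np.nonzero(m);P=ray(np.c_[u+u0,v+v0],h);c,a,lo,hi,ax=axis(P)
    print(n,m.sum(),(c*1e3).round(1),a.round(1),"ext",(lo*1e3).round(1),(hi*1e3).round(1))
    q=(P-c)@ax;w=(P-c)@np.array([ax[1],-ax[0]])
    for i in np.arange(-75,75,10):
        k=(q*1e3>=i)&(q*1e3<i+10)
        if k.any(): print("  ",i,k.sum(),"w",(w[k].min()*1e3).round(1),(w[k].max()*1e3).round(1),end=";")
    print()
    for e,f in((hi,-1),(lo,1)): print("  end",((c+ax*e)*1e3).round(1))
o=(X[...,2]>.06)&(X[...,0]>.35)&(X[...,0]<.76)&(X[...,1]>-.47)&(X[...,1]<.5)
v,u=np.nonzero(o)
k,l,st,ce=cv2.connectedComponentsWithStats(o.astype(np.uint8))
for i in range(1,k):
    if st[i,4]>5: Q=X[l==i];print("obst",st[i,:4],(Q.min(0)*1e3).round(),(Q.max(0)*1e3).round())
E
python3 m2.py
```

```text
driver 133 [433.5 350. ] -1.1 ext -74.7 49.8
   -75 3 w -0.9 -0.9;   -65 6 w -0.9 2.4;   -55 6 w -0.8 2.5;   -45 5 w -0.7 2.5;   -35 8 w -3.9 5.9;   -25 15 w -7.2 5.9;   -15 15 w -7.1 6.0;   -5 14 w -7.0 6.1;   5 12 w -3.7 6.1;   15 14 w -6.9 6.2;   25 15 w -6.9 6.2;   35 15 w -6.8 6.3;   45 5 w -3.5 3.1;
  end [434.4 399.8]
  end [432.  275.4]
syr 158 [591.1 102.6] 27.4 ext -57.7 58.0
   -65 1 w -0.7 -0.7;   -55 6 w -2.1 2.5;   -45 15 w -9.0 7.5;   -35 17 w -8.7 9.4;   -25 16 w -8.4 8.1;   -15 17 w -7.8 8.6;   -5 16 w -8.9 7.3;   5 17 w -8.6 9.2;   15 15 w -8.3 8.1;   25 17 w -8.1 8.4;   35 10 w -6.2 5.7;   45 7 w -2.7 3.4;   55 4 w -5.4 5.0;
  end [564.4 154.1]
  end [617.7  51.5]
cut 172 [590.5 283.4] 26.5 ext -55.3 53.6
   -65 1 w 0.1 0.1;   -55 10 w -4.3 6.2;   -45 16 w -8.5 7.9;   -35 17 w -8.4 8.1;   -25 16 w -9.7 9.8;   -15 17 w -12.5 12.9;   -5 17 w -15.3 16.2;   5 18 w -19.5 17.8;   15 16 w -20.9 20.9;   25 17 w -20.8 21.1;   35 15 w -19.1 18.4;   45 12 w -17.4 16.9;
  end [566.6 331.4]
  end [615.2 233.9]
obst [290  28  63  34] [450. -36. 558.] [ 760.   64. 1254.]
obst [297  49   6   3] [757.  45. 600.] [760.  54. 607.]
obst [309  49   8   3] [757.  21. 597.] [760.  33. 605.]
obst [296  53   8  10] [758.  44. 554.] [760.  57. 591.]
obst [309  53   7   3] [757.  22. 583.] [760.  33. 591.]
obst [364  52  55   4] [ 756. -166.  577.] [760. -68. 587.]
obst [ 74  57 467  23] [ 450. -433.  489.] [ 760.  500. 1254.]
obst [373  60  34   5] [ 756. -152.  538.] [759. -90. 560.]
obst [112 113  85  45] [450.  35.  95.] [ 760.  500. 1254.]
obst [245 128   8   8] [450.  35.  88.] [ 741.  225. 1254.]
obst [261 128  16  17] [450.  35.  60.] [ 760.  191. 1254.]
```

>>> carry_out([
  [0,0,15,0,1],
  [0,30,15,7,1],
  [5,35,0,7,1],
  [10,35,0,7,1],
  [10,35,0,7,1],
  [10,35,0,7,1],
  [10,35,0,7,1],
  [10,35,0,7,1],
  [10,35,0,7,1],
  [10,35,0,5,1],
  [10,35,0,5,1],
  [10,35,0,0,1],
  [10,35,0,0,1],
  [10,35,0,0,1],
  [10,35,0,0,1],
  [10,35,0,0,1],
  [10,35,0,0,1],
  [10,35,0,0,1],
  [10,35,0,0,1],
  [0,0,0,0,1],
])

```text
time_s: 1.77
tool_pos: [0.4314, 0.0111, 0.2722]
tool_rot: [-0.0, 0.709, 0.705, 0.002]
force: [0.3, 0.1, 0.3]
finger_gap: 0.0881
gripper_force: 0.0
```

>>> carry_out([
  [2,35,0,0,1],
  [2,35,0,0,1],
  [2,35,0,0,1],
  [3,35,0,0,1],
  [0,0,-30,0,1],
  [0,0,-30,0,1],
  [0,0,-30,0,1],
  [0,0,-30,0,1],
  [0,0,-30,0,1],
  [0,0,-30,0,1],
  [0,0,-25,0,1],
  [0,0,-20,0,1],
  [0,0,-10,0,1],
  [0,0,0,0,1],
  [0,0,0,0,-1],
  [0,0,0,0,-1],
  [0,0,0,0,-1],
  [0,0,0,0,-1],
  [0,0,0,0,-1],
  [0,0,0,0,-1],
], force=25)

```text
time_s: 3.43
tool_pos: [0.4396, 0.1442, 0.0373]
tool_rot: [0.0, 0.713, 0.702, 0.0]
force: [-1.4, -1.4, 6.0]
finger_gap: 0.0545
gripper_force: 25.0
```

The TCP stopped 7 mm short in y, so I'll regrip centred.

>>> carry_out([
  [0,0,0,0,0.6],
  [0,0,0,0,0.6],
  [0,0,0,0,0.6],
  [1,7,0,0,0.6],
  [0,0,0,0,0.6],
  [0,0,0,0,-1],
  [0,0,0,0,-1],
  [0,0,0,0,-1],
  [0,0,0,0,-1],
  [0,0,10,0,-1],
  [0,0,20,0,-1],
  [0,0,25,0,-1],
  [0,0,25,0,-1],
  [0,0,20,0,-1],
  [0,0,0,0,-1],
], force=25)

```text
time_s: 4.68
tool_pos: [0.4421, 0.1521, 0.1404]
tool_rot: [0.001, 0.713, 0.702, 0.003]
force: [1.0, 0.8, -3.0]
finger_gap: 0.0545
gripper_force: 25.0
```

>>> carry_out([
  [1,-15,0,0,-1],
  [1,-25,0,0,-1],
  [1,-25,0,0,-1],
  [1,-25,0,0,-1],
  [1,-25,0,0,-1],
  [1,-25,0,0,-1],
  [1,-25,0,0,-1],
  [1,-25,0,0,-1],
  [1,-25,0,0,-1],
  [1,-25,0,0,-1],
  [1,-24,0,0,-1],
  [0,-20,0,0,-1],
  [0,0,0,0,-1],
  [0,0,0,0,-1],
  [0,0,0,0,-1],
])

```text
time_s: 5.93
tool_pos: [0.4507, -0.1321, 0.1362]
tool_rot: [-0.001, 0.712, 0.702, -0.0]
force: [-0.5, 0.6, -2.7]
finger_gap: 0.0548
gripper_force: 25.0
```

>>> carry_out([
  [2.5,0,-20,0,-1],
  [0,0,-20,0,-1],
  [0,0,-20,0,-1],
  [0,0,-15,0,-1],
  [0,0,-8,0,-1],
  [0,0,-4,0,-1],
  [0,0,0,0,-1],
  [0,0,0,0,-1],
  [0,0,0,0,-1],
])

```text
time_s: 6.68
tool_pos: [0.4544, -0.1326, 0.0505]
tool_rot: [0.001, 0.712, 0.702, 0.0]
force: [0.4, 0.4, -3.3]
finger_gap: 0.055
gripper_force: 25.0
```

>>> carry_out([
  [0,0,-3,0,-1],
  [0,0,-3,0,-1],
  [0,0,-2,0,-1],
  [0,0,0,0,-1],
  [0,0,0,0,-1],
])

```text
time_s: 7.1
tool_pos: [0.4536, -0.1328, 0.0416]
tool_rot: [-0.0, 0.712, 0.702, -0.0]
force: [-0.2, -0.2, -3.5]
finger_gap: 0.0548
gripper_force: 25.0
```

>>> carry_out([
  [0,0,-1,0,-1],
  [0,0,-1,0,-1],
  [0,0,0,0,-1],
])

```text
time_s: 7.35
tool_pos: [0.4536, -0.1328, 0.0412]
tool_rot: [0.0, 0.712, 0.702, -0.001]
force: [-5.9, 0.6, 21.7]
finger_gap: 0.0549
gripper_force: 25.0
```

>>> carry_out([
  [0,0,1,0,0.5],
  [0,0,0,0,1],
  [0,0,0,0,1],
  [0,0,0,0,1],
  [0,0,15,0,1],
  [0,0,25,0,1],
  [0,0,25,0,1],
  [0,0,20,0,1],
  [-1,30,10,0,1],
  [-2,35,0,0,1],
  [-2,35,0,0,1],
  [-2,35,0,0,1],
  [-2,35,0,0,1],
  [-2,35,0,0,1],
  [-2,35,0,0,1],
  [-2,35,0,0,1],
  [-2,35,0,0,1],
  [-2,35,0,0,1],
  [-2,35,0,0,1],
  [0,0,0,0,1],
])

```text
time_s: 9.02
tool_pos: [0.4314, 0.2555, 0.1365]
tool_rot: [-0.002, 0.709, 0.705, 0.003]
force: [0.5, 1.2, 1.3]
finger_gap: 0.0882
gripper_force: 0.0
```

>>> carry_out([
  [0,30,0,0,1],
  [0,30,0,0,1],
  [0,30,0,0,1],
  [0,22,0,0,0.2],
  [0,0,-25,0,0.2],
  [0,0,-25,0,0.2],
  [0,0,0,0,0.2],
  [0,0,0,0,0.2],
  [0,0,0,0,0.2],
])

```text
time_s: 9.77
tool_pos: [0.4331, 0.3593, 0.0864]
tool_rot: [-0.0, 0.713, 0.702, 0.0]
force: [-0.2, 0.0, -0.1]
finger_gap: 0.0536
gripper_force: 0.0
```

```bash
python3 - <<'E'
from h import *
p,d=get_image("top");cv2.imwrite("pics/t1.png",p[:,:,::-1]);X=cloud(d);z=X[...,2]
p=p.astype(int);m=np.zeros((400,640),bool);m[200:245,340:385]=1
m&=(p[...,2]-p[...,0]>110)&(z>.03)
v,u=np.nonzero(m);print(m.sum(),ray(np.c_[u,v],.055).mean(0),np.median(z[m]))
a=cv2.resize(cv2.imread("pics/t1.png")[190:260,180:400],None,fx=3.6,fy=3.6);cv2.imwrite("pics/t1c.png",a)
E
```

```text
170 [ 0.45498508 -0.13194056] 0.05379143658893652
```

View pics/t1c.png

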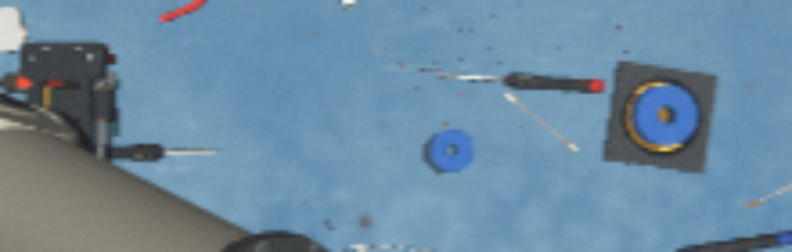

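The spool stands in its pocket, within about 2 mm of the middle. The gripper is now over the driver, left of (215,232).

>>> carry_out([
  [0.5,2,-20,0,0.2],
  [0,0,-20,0,0.2],
  [0,0,-15,0,0.2],
  [0,0,-8,0,0.2],
  [0,0,0,0,0.2],
  [0,0,0,0,0.2],
  [0,0,0,0,-1],
  [0,0,0,0,-1],
  [0,0,0,0,-1],
  [0,0,0,0,-1],
  [0,0,0,0,-1],
  [0,0,0,0,-1],
], force=12)

```text
time_s: 10.82
tool_pos: [0.4333, 0.3613, 0.0229]
tool_rot: [0.0, 0.712, 0.702, 0.0]
force: [0.4, -0.7, 0.1]
finger_gap: 0.0159
gripper_force: 0.0
```

>>> carry_out([
  [0,0,0,0,-1],
  [0,0,0,0,-1],
  [0,0,0,0,-1],
])

```text
time_s: 11.07
tool_pos: [0.4333, 0.3613, 0.0228]
tool_rot: [0.0, 0.712, 0.702, 0.0]
force: [-0.4, -0.7, 3.2]
finger_gap: 0.0144
gripper_force: 12.0
```

>>> carry_out([
  [0,0,10,0,-1],
  [0,0,20,0,-1],
  [0,0,25,0,-1],
  [0,0,25,0,-1],
  [5,-15,20,0,-1],
  [12,-28,0,0,-1],
  [12,-28,0,0,-1],
  [12,-28,0,0,-1],
  [12,-28,0,0,-1],
  [12,-28,0,0,-1],
  [12,-28,0,0,-1],
  [12,-28,0,0,-1],
  [12,-28,0,0,-1],
  [12,-28,0,0,-1],
  [12,-28,0,0,-1],
  [12,-28,0,0,-1],
  [12,-28,0,0,-1],
  [12,-28,0,0,-1],
  [12,-28,0,0,-1],
  [0,0,0,0,-1],
])

```text
time_s: 12.73
tool_pos: [0.608, -0.0538, 0.1227]
tool_rot: [0.002, 0.716, 0.699, -0.001]
force: [1.5, -0.4, -0.6]
finger_gap: 0.0146
gripper_force: 12.0
```

>>> carry_out([
  [6,-28,0,0,-1],
  [0,-24,0,0,-1],
  [0,-15,0,0,-1],
  [0,0,0,0,-1],
  [0,0,0,0,-1],
  [0,0,0,0,-1],
])

```text
time_s: 13.23
tool_pos: [0.6122, -0.1109, 0.123]
tool_rot: [-0.0, 0.712, 0.702, 0.0]
force: [-0.5, 0.5, 0.1]
finger_gap: 0.0142
gripper_force: 12.0
```

>>> carry_out([
  [0,-3,-20,-0.6,-1],
  [0,0,-20,0,-1],
  [0,0,-20,0,-1],
  [0,0,-15,0,-1],
  [0,0,-8,0,-1],
  [0,0,-5,0,-1],
  [0,0,-3,0,-1],
  [0,0,-2,0,-1],
  [0,0,0,0,-1],
  [0,0,0,0,-1],
])

```text
time_s: 14.07
tool_pos: [0.6127, -0.1157, 0.0304]
tool_rot: [0.0, 0.716, 0.698, 0.0]
force: [-0.9, 1.2, 0.2]
finger_gap: 0.0143
gripper_force: 12.0
```

>>> carry_out([
  [0,1,-1,0,-1],
  [0,0,-1,0,-1],
  [0,0,-0.5,0,-1],
  [0,0,0,0,-1],
  [0,0,0,0,-1],
])

```text
time_s: 14.48
tool_pos: [0.6125, -0.1146, 0.0278]
tool_rot: [0.0, 0.716, 0.698, 0.0]
force: [-0.9, 0.4, 6.1]
finger_gap: 0.014
gripper_force: 12.0
```

>>> carry_out([
  [0,0,0,0,-0.2],
  [0,0,0,0,-0.2],
  [0,0,0,0,-0.2],
  [0,0,0,0,-0.2],
  [0,0,15,0,-0.2],
  [0,0,25,0,-0.2],
  [0,0,25,0,-0.2],
  [0,0,20,0,-0.2],
  [-2,25,0,5,0.2],
  [-2,30,0,6,0.2],
  [-2,30,0,6,0.2],
  [-2,30,0,6,0.2],
  [-2,30,0,6,0.2],
  [-2,30,0,0,0.2],
  [-2,20,0,0,0.2],
  [-1,10,-20,0,0.2],
  [0,0,-20,0,0.2],
  [0,0,0,0,0.2],
  [0,0,0,0,0.2],
  [0,0,0,0,0.2],
])

```text
time_s: 16.15
tool_pos: [0.5979, 0.0899, 0.0734]
tool_rot: [0.0, 0.519, 0.855, 0.0]
force: [-0.3, -0.8, 0.6]
finger_gap: 0.0525
gripper_force: 0.0
```

```bash
python3 - <<'E'
from h import *
p,d=get_image("top");cv2.imwrite("pics/t2.png",p[:,:,::-1])
a=cv2.resize(cv2.imread("pics/t2.png")[150:260,250:470],None,fx=3.6,fy=3.6);cv2.imwrite("pics/t2c.png",a)
E
```

```text
(no output)
```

View pics/t2c.png

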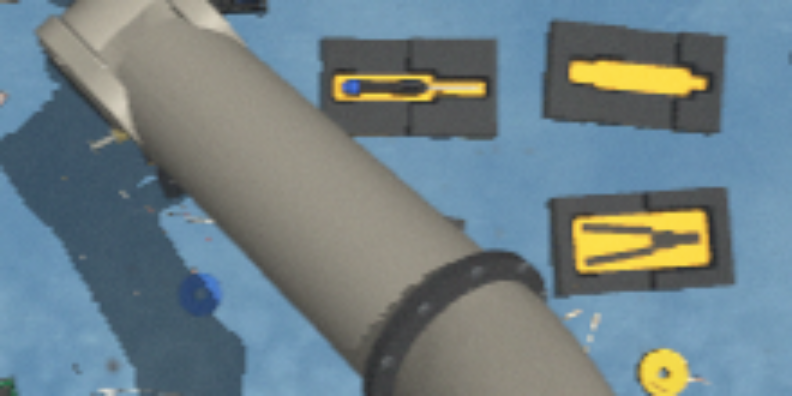

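The driver lies in its pocket, cap at (350,88) in the crop and blade to the right in the narrow slot. Next is the syringe.

>>> carry_out([
  [0,0,-20,0,0.2],
  [0,0,-15,0,0.2],
  [0,0,-10,0,0.2],
  [0,0,-5,0,0.2],
  [0,0,0,0,0.2],
  [0,0,0,0,-1],
  [0,0,0,0,-1],
  [0,0,0,0,-1],
  [0,0,0,0,-1],
  [0,0,0,0,-1],
  [0,0,0,0,-1],
  [0,0,0,0,-1],
  [0,0,0,0,-1],
  [0,0,0,0,-1],
], force=10)

```text
time_s: 17.37
tool_pos: [0.5974, 0.0903, 0.0225]
tool_rot: [0.0, 0.519, 0.855, 0.0]
force: [-1.3, -0.5, 2.7]
finger_gap: 0.0166
gripper_force: 10.0
```

>>> carry_out([
  [0,0,10,0,-1],
  [0,0,20,0,-1],
  [0,0,25,0,-1],
  [0,0,25,0,-1],
  [1,-15,10,-3,-1],
  [1,-28,0,-3,-1],
  [1,-28,0,-3,-1],
  [1,-28,0,-3,-1],
  [1,-28,0,-3,-1],
  [1,-28,0,-3,-1],
  [1,-28,0,-3,-1],
  [1,-28,0,-3,-1],
  [1,-28,0,-3,-1],
  [1,-28,0,-3,-1],
  [1,-28,0,-3,-1],
  [1,-28,0,-1,-1],
  [1,-28,0,0,-1],
  [1,-28,0,0,-1],
  [1,-28,0,0,-1],
  [0,0,0,0,-1],
])

```text
time_s: 19.03
tool_pos: [0.6095, -0.3265, 0.1113]
tool_rot: [0.001, 0.75, 0.662, -0.002]
force: [0.2, -1.2, -0.3]
finger_gap: 0.0171
gripper_force: 10.0
```

>>> carry_out([
  [2,-22,0,0,-1],
  [1,-16,0,0,-1],
  [0,0,0,0,-1],
  [0,0,0,0,-1],
  [0,0,0,0,-1],
])

```text
time_s: 19.45
tool_pos: [0.6151, -0.3536, 0.112]
tool_rot: [-0.0, 0.746, 0.666, 0.0]
force: [-0.4, -0.4, -0.3]
finger_gap: 0.0171
gripper_force: 10.0
```

>>> carry_out([
  [1,-7,0,0,-1],
  [0,0,-20,0,-1],
  [0,0,-20,0,-1],
  [0,0,-20,0,-1],
  [0,0,-12,0,-1],
  [0,0,-6,0,-1],
  [0,0,-3,0,-1],
  [0,0,-1,0,-1],
  [0,0,0,0,-1],
  [0,0,0,0,-1],
])

```text
time_s: 20.28
tool_pos: [0.6169, -0.3619, 0.0313]
tool_rot: [0.001, 0.746, 0.666, 0.0]
force: [0.4, -0.4, -0.0]
finger_gap: 0.0171
gripper_force: 10.0
```

>>> carry_out([
  [-1,1.5,-1.5,0,-1],
  [0,0,-1,0,-1],
  [0,0,-1,0,-1],
  [0,0,0,0,-1],
  [0,0,0,0,-1],
])

```text
time_s: 20.7
tool_pos: [0.6154, -0.3601, 0.0274]
tool_rot: [0.0, 0.746, 0.666, 0.0]
force: [-0.8, 0.8, 5.6]
finger_gap: 0.0169
gripper_force: 10.0
```

>>> carry_out([
  [0,0,0,0,-0.2],
  [0,0,0,0,-0.2],
  [0,0,0,0,-0.2],
  [0,0,0,0,-0.2],
  [0,0,15,0,-0.2],
  [0,0,25,0,-0.2],
  [0,0,25,0,-0.2],
  [0,0,20,0,-0.2],
  [-1,30,0,3,1],
  [-1,35,0,3,1],
  [-1,35,0,3,1],
  [-1,35,0,3,1],
  [-1,35,0,3,1],
  [-1,35,0,3,1],
  [-1,35,0,3,1],
  [-1,35,0,3,1],
  [-1,35,0,3,1],
  [-1,35,0,3,1],
  [-1,35,0,3,1],
  [-1,35,0,0,1],
])

```text
time_s: 22.37
tool_pos: [0.6033, 0.0563, 0.1128]
tool_rot: [0.001, 0.525, 0.851, 0.0]
force: [0.3, -0.1, -0.2]
finger_gap: 0.0882
gripper_force: 0.0
```

>>> carry_out([
  [-2,35,0,0,1],
  [-3,35,0,0,1],
  [-3,35,0,0,1],
  [-3,35,0,0,1],
  [-3,35,0,0,1],
  [-3,30,0,0,1],
  [-3,25,0,0,1],
  [0,0,0,0,1],
  [0,0,0,0,1],
  [0,0,0,0,1],
])

```text
time_s: 23.2
tool_pos: [0.5837, 0.2838, 0.1121]
tool_rot: [0.001, 0.526, 0.85, -0.0]
force: [0.2, -0.3, -1.3]
finger_gap: 0.0877
gripper_force: 0.0
```

>>> carry_out([
  [-1,15,0,0,0.7],
  [0,0,-20,0,0.7],
  [0,0,-20,0,0.7],
  [0,0,-20,0,0.7],
  [0,0,-15,0,0.7],
  [0,0,-10,0,0.7],
  [0,0,-5,0,0.7],
  [0,0,0,0,0.7],
  [0,0,0,0,0.7],
  [0,0,0,0,0.7],
])

```text
time_s: 24.03
tool_pos: [0.5829, 0.3002, 0.0228]
tool_rot: [0.0, 0.526, 0.85, 0.001]
force: [-0.3, 0.6, 0.2]
finger_gap: 0.0744
gripper_force: 0.0
```

```bash
python3 - <<'E'
from h import *
p,d=get_image("top");cv2.imwrite("pics/t3.png",p[:,:,::-1])
q=cv2.imread("pics/t3.png")
a=cv2.resize(q[150:210,200:280],(640,480),interpolation=3)
cv2.imwrite("pics/t3c.png",np.vstack([cv2.resize(q[160:205,200:260],(600,300),interpolation=3),cv2.resize(q[145:195,395:460],(600,300),interpolation=3)]))
E
```

```text
(no output)
```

View pics/t3c.png

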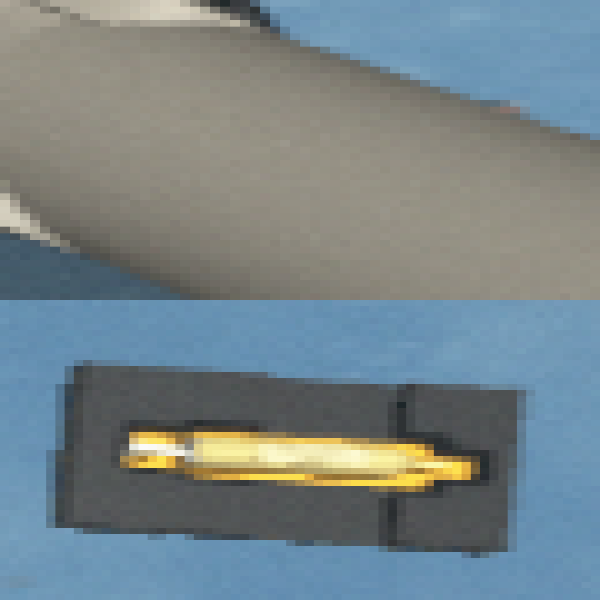

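The syringe lies in its pocket, nozzle to the right. The arm hides the cutters, so I'll close and read the gap.

>>> carry_out([
  [0,-1,-1,0,0.7],
  [0,0,0,0,-1],
  [0,0,0,0,-1],
  [0,0,0,0,-1],
  [0,0,0,0,-1],
  [0,0,0,0,-1],
  [0,0,0,0,-1],
  [0,0,0,0,-1],
  [0,0,0,0,-1],
  [0,0,0,0,-1],
  [0,0,0,0,-1],
], force=15)

```text
time_s: 25.0
tool_pos: [0.5822, 0.2988, 0.0207]
tool_rot: [-0.0, 0.526, 0.851, 0.0]
force: [-1.5, 0.5, 1.1]
finger_gap: 0.0396
gripper_force: 15.0
```

>>> carry_out([
  [0,0,10,0,-1],
  [0,0,20,0,-1],
  [0,0,25,0,-1],
  [0,0,25,0,-1],
  [0,-15,20,-2,-1],
  [-2,-28,0,-2,-1],
  [-4,-28,0,-2,-1],
  [-4,-28,0,-2,-1],
  [-4,-28,0,-2,-1],
  [-4,-28,0,-2,-1],
  [-4,-28,0,-2,-1],
  [-4,-28,0,-2,-1],
  [-4,-28,0,-2,-1],
  [-4,-28,0,-2,-1],
  [-4,-28,0,-2,-1],
  [-4,-28,0,-2,-1],
  [-4,-28,0,-0.5,-1],
  [-4,-28,0,0,-1],
  [-4,-28,0,0,-1],
  [-4,-28,0,0,-1],
])

```text
time_s: 26.67
tool_pos: [0.524, -0.1375, 0.1214]
tool_rot: [0.0, 0.694, 0.72, 0.0]
force: [-0.4, 0.1, -0.3]
finger_gap: 0.04
gripper_force: 15.0
```

>>> carry_out([
  [-6,-28,0,0,-1],
  [-6,-28,0,0,-1],
  [-6,-28,0,0,-1],
  [-6,-28,0,0,-1],
  [-6,-28,0,0,-1],
  [-6,-25,0,0,-1],
  [-6,-15,0,0,-1],
  [0,0,0,0,-1],
  [0,0,0,0,-1],
  [0,0,0,0,-1],
])

```text
time_s: 27.5
tool_pos: [0.4828, -0.3148, 0.1211]
tool_rot: [0.0, 0.694, 0.72, 0.0]
force: [0.6, -0.4, -1.4]
finger_gap: 0.0399
gripper_force: 15.0
```

>>> carry_out([
  [-9,-7,0,0,-1],
  [-9,-6.5,0,0,-1],
  [0,0,-20,0,-1],
  [0,0,-20,0,-1],
  [0,0,-20,0,-1],
  [0,0,-15,0,-1],
  [0,0,-8,0,-1],
  [0,0,-4,0,-1],
  [0,0,0,0,-1],
  [0,0,0,0,-1],
  [0,0,0,0,-1],
])

```text
time_s: 28.42
tool_pos: [0.4648, -0.3301, 0.0346]
tool_rot: [0.001, 0.694, 0.72, 0.0]
force: [0.1, 0.9, -0.3]
finger_gap: 0.0396
gripper_force: 15.0
```

>>> carry_out([
  [0,1.5,-4,0,-1],
  [0,0,-2,0,-1],
  [0,0,-1,0,-1],
  [0,0,-1,0,-1],
  [0,0,-1,0,-1],
  [0,0,0,0,-1],
  [0,0,0,0,-1],
])

```text
time_s: 29.0
tool_pos: [0.4642, -0.3282, 0.0255]
tool_rot: [0.0, 0.694, 0.72, -0.0]
force: [-3.8, 1.7, 8.7]
finger_gap: 0.0399
gripper_force: 15.0
```

>>> carry_out([
  [0,0,0,0,0.4],
  [0,0,0,0,0.4],
  [0,0,0,0,0.4],
  [0,0,0,0,0.4],
  [0,0,15,0,0.4],
  [0,0,25,0,0.4],
  [0,0,25,0,0.4],
  [0,0,25,0,0.4],
  [0,0,25,0,0.4],
  [-10,-30,20,0,0.4],
  [-10,-30,20,0,0.4],
  [-10,-30,0,0,0.4],
  [-10,-30,0,0,0.4],
  [-10,-30,0,0,0.4],
  [-10,-30,0,0,0.4],
  [-10,-30,0,0,0.4],
  [-10,-30,0,0,0.4],
  [-10,-30,0,0,0.4],
  [0,0,0,0,0.4],
])

```text
time_s: 30.58
tool_pos: [0.3688, -0.6053, 0.1786]
tool_rot: [0.0, 0.698, 0.716, -0.002]
force: [-1.2, -0.6, 0.7]
finger_gap: 0.0612
gripper_force: 0.0
```

```bash
python3 - <<'E'
from h import *
p,d=get_image("top");cv2.imwrite("pics/t4.png",p[:,:,::-1])
q=cv2.imread("pics/t4.png");cv2.imwrite("pics/t4c.png",cv2.resize(q[150:245,310:470],None,fx=5,fy=5,interpolation=3))
X=cloud(d);z=X[...,2];p=p.astype(int);r,g,b=p[...,0],p[...,1],p[...,2]
m=np.zeros((400,640),bool);m[198:236,398:460]=1;m&=(r-g>70)&(g<80);v,u=np.nonzero(m);P=ray(np.c_[u,v],.01)
print("red grips",P.mean(0),axis(P)[1],np.median(z[m]))
E
```

```text
red grips [ 0.46578348 -0.33297623] 0.6618636651580244 0.012405737978431319
```

View pics/t4c.png

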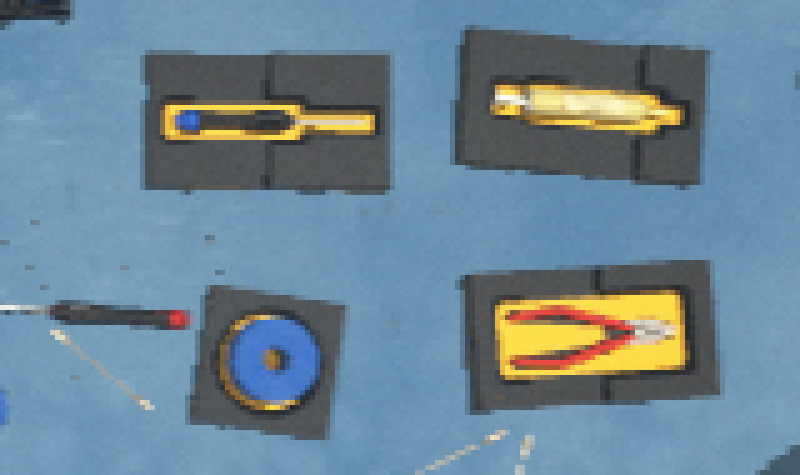

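All four are in their pockets the right way round: driver (265,122), syringe (590,105), cutters (590,335) and spool (270,362) in the crop. The red-capped driver hasn't moved. I'll check the syringe and driver numerically, then hand in.

```bash
python3 - <<'E'
from h import *
from plant import finish_job
q=cv2.imread("pics/t4.png").astype(int)[:,:,::-1];r,g,b=q[...,0],q[...,1],q[...,2]
m=np.zeros((400,640),bool);m[160:182,405:450]=1;m&=(r>170)&(b>90)
v,u=np.nonzero(m);P=ray(np.c_[u,v],.016);c,a,lo,hi,_=axis(P);print("syr",m.sum(),c,a,lo,hi)
m=np.zeros((400,640),bool);m[168:180,343:372]=1;m&=(r<80)
X=None;v,u=np.nonzero(m&(np.abs(v0:=np.arange(400)[:,None]-174)<4));P=ray(np.c_[u,v],.015);c,a,lo,hi,_=axis(P);print("drv",len(P),c,a,lo,hi)
ok=abs(c[0]-.612)<.007
print(ok, finish_job() if ok else "")
E
```

```text
syr 130 [ 0.61830706 -0.34463795] -6.455003468515645 -0.05775813556642731 0.05540437022278015
drv 68 [ 0.61300642 -0.1180295 ] -2.3613410204163894 -0.045668551432919494 0.03706038602156508
the job is handed in; nothing more can be done
True None
```

The driver, syringe, cutters and spool each look fully down in their own pockets the right way round, released, with the arm clear; the red-capped driver and dark syringe were not touched, and the job is handed in (verdict not shown).

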